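# Bring the lathe's swing arm over its pin

### The job

Open the clamp on the grey stand by pulling its red-knobbed lever all the way over, away from the rest pad's side; then pick up the green swing arm across the yellow band that marks its balance point and lift it without letting it tip. Finish still holding it, motionless and level above the stand and never touching it: the hole of the big hub centred over the steel pin, about 4 cm clear above the pin's top, and the small end over the round rest pad. Leave the bowl, wax jar, turned spindle, spanner and faceplate ring undisturbed.

Things in the scene. Friction and masses are not known exactly. Their poses are not given: they have to be found in the camera images.
- balance (a point): Balance point of the swing arm, in the middle of a 16 mm long yellow band round its bar, half-way up, 22 mm above the casting's underside (on the bench at the start), 56 mm from the hub's axis, 139 mm from the small boss's axis. The bar is 20 mm wide, 20 mm high (12 to 32 mm above the underside). Axes: x along the bar from the hub to the small boss, z up.
- bore (a point): Centre of the hub's hole of the swing arm (29 mm wide) at the level of the casting's underside: 56 mm from the balance point towards -x of the casting and 22 mm below it. Axes as for the balance point.
- swing_arm: The whole swing arm, a loose green casting of 0.35 to 0.6 kg lying flat: a bar between a big round hub (56 mm across, 44 mm high, vertical hole) and a small round boss (28 mm across, 34 mm high). Origin and axes are those of the bore point.
- pin_top (a point): Centre of the top of the steel pin (24 mm thick, upright) on the stand, 72 mm above the bench. Axes: x from the pin towards the round rest pad (34 mm across, its centre 195 mm along x, its top 31 mm above the bench), y towards the clamp lever, z up.
- stand: The stand, fixed to the bench: a grey base plate 16 mm thick, 260 mm along x (from 40 mm behind the pin to 220 mm beyond it), 75 mm wide, with an extension under the clamp lever at +y. Origin under the pin at bench height, axes those of the pin top.
- clamp_tip (a point): Centre of the red ball (26 mm) on the clamp lever, a 10 mm rod. It swings in the stand's x-z plane about a pivot 80 mm from the ball, at x -5 mm, y +78 mm from the pin, 38 mm above the bench. Closed, the ball leans to the stand's +x (rest pad's side), at x +33 mm from the pin; open, to -x, at x -43 mm. It is 108 mm above the bench at both ends, 118 mm in mid-swing.
- clamp (a joint): Clamp lever angle in rad: 0 closed (leans to the stand's +x), 1.0 fully open (leans to -x). Stays where it is left; light friction, under 2 N at the ball. It may start a little off closed (up to 0.25).
- bowl: Wooden bowl, 104 mm across, 50 mm high, a bystander. Origin under its centre.
- wax: Amber jar of wax, 72 mm across, 55 mm high, a bystander. Origin under its centre.
- spindle: Small dark turned spindle standing upright, 52 mm across, 120 mm high, a bystander. Origin under its centre.
- spanner: Steel spanner lying on the bench, a bystander.
- faceplate: Steel faceplate ring, 100 mm across, 14 mm high, a bystander. Origin under its centre.

How it is judged:
On the way, in this order (a step that is already met when the one before it is completed fails the run):
1. the clamp lever is pulled over to open (beyond 0.85 rad) while the swing arm still lies on the bench (value of joint clamp above 0.85 rad and height (world z) of bore below 0.01 m), for 0.2 s.
2. the swing arm is held in the fingers at its balance point (within 20 mm along the bar), at least 40 mm off the bench and level (height (world z) of bore above 0.04 m and angle between balance's own z axis and vertical below 0.12 rad and contact force between the fingers and swing_arm above 3 N and x of the grasp point in the frame of balance between -0.02 and 0.02 m), for 0.2 s.
At the end, for the whole second after the job is handed in: Held in the gripper within 20 mm of its balance point, still, level within 0.09 rad, not touching the stand; hub hole within 10 mm of the pin axis, underside 20 to 70 mm above the pin top, bar towards the rest pad within 0.12 rad; clamp lever open beyond 0.8 rad (value of joint clamp above 0.8 rad and contact force between the fingers and swing_arm above 3 N and x of the grasp point in the frame of balance between -0.02 and 0.02 m and contact force between swing_arm and stand below 0.2 N and horizontal distance between bore and pin_top below 0.01 m and z of bore in the frame of pin_top between 0.02 and 0.07 m and angle between balance's own z axis and vertical below 0.09 rad and angle between the x axis of bore and the x axis of pin_top, either way round below 0.12 rad and x of balance in the frame of pin_top above 0 m and linear speed of swing_arm below 0.02 m/s and angular speed of swing_arm below 0.1 rad/s); the arm keeps its last pose, push and grip.
It fails at once if the swing arm presses on the stand (contact force between swing_arm and stand above 3 N).
It fails at once if the swing arm tips by more than 0.35 rad (20 degrees) (angle between balance's own z axis and vertical above 0.35 rad).
It fails at once if a bystander is moved by more than 20 mm (distance of any of bowl, wax, spindle, spanner, faceplate from where it was at the start of the episode above 0.02 m).
It also fails if it takes over 58 s, if anything falls off the work surface, if the arm or the gripper's body presses on something with over 40 N, if the wrist force passes 120 N, or if a joint passes its speed limit or range.

### The arm

A 7-joint arm with a two-finger parallel gripper is mounted at the origin on the work surface. World frame = base frame: x ahead of the robot, y to its left, z up, the work surface at z = 0. Lengths are in m, angles in rad, forces in N, time in s.
With the tool pointing down it reaches from about 0.425 to 0.975 m from the base axis. Payload 16.7 kg.
Tool frame: the origin (TCP) lies between the finger pads; the fingertips stand 11 mm ahead of it and the grasp point (between the pads) lies 8 mm behind it; x points along the fingers, z is the direction in which the jaws open and shut, and the axes are right-handed (so a half turn about x gives the same grasp; the last joint's range is limited). The gripper opens to 85 mm and grips with 20 to 120 N. Pads are 22 mm wide; open, the fingers measure 114 mm over their backs; the gripper's body (76 mm by 85 mm) begins 54 mm behind the grasp point. The pads swing forward as they close: fully open they stand 13 mm farther back than shut.
Start: joints at [-1.353, 0.426, 0.074, 1.606, -0.034, 1.111, -0.067], TCP at [0.243, 0.63, 0.242] pointing down, gripper open.
Joint ranges: [-2.85, 2.85], [-0.5, 2.14], [-1.23, 1.37], [0.21, 2.46], [-1.02, 4.16], [0.16, 2.05], [-2.73, 2.73]. Speed limits (rad/s): [1.89, 1.89, 2.39, 2.39, 3.01, 3.01, 3.01].

### API

Orientations are given as a rotation vector (axis times angle).
In Python, from plant import robot gives the robot as it stands. Calls block until the motion is done:
- robot.move_ptp(position, orientation): joint-space move of the TCP to a pose.
- robot.move_straight(position, rot=None, v=0.15): straight line of the TCP; rot=None keeps the orientation; v is the mean speed in m/s.
- robot.movej(angles): joint-space move.
- robot.set_gripper(opening, strength=None): opening from 0.0 (shut) to 1.0 (fully open); strength is the grip in N (None keeps the last); returns when the fingers have stopped.
- robot.sleep(seconds).
- robot.solve_ik(position, orientation): joint angles nearest the present ones, or None.
- robot.state(): the state.
- robot.camera(name): name is "scene" or "top" or "wrist"; returns a dict with "img" (384x512x3 uint8, red, green, blue), "z_map" (384x512 float32, m along the optical axis (not along the pixel's ray), 0 where there is no reading), "fx", "fy", "cx", "cy" (pixels), "world_from_camera" (4x4, takes a point from camera to world coordinates). Camera axes: x right, y down, z forward; pixel columns grow to the right and rows downward; lengths in m; the calibration is good to about 2 mm. The wrist camera is an equidistant fisheye: a pixel r from the principal point sees the ray r / f radians off the axis. A picture is of the moment at which its call begins.
A pose or a line that the arm cannot do raises robot.PlanningError and nothing moves.
- robot.hand_in(): hands the job in, once; it reports no verdict.
The state is a dict: "clock": time; "qpos": joint angles; "joint_vel": joint speeds; "effort": joint torques, N m; "tool_pos": TCP position; "tcp_rot": TCP orientation; "force": force on the tool from outside, world axes, zero at the start; "torque": the same for the moment, N m; "width": opening from 0.0 (shut) to 1.0 (fully open).
Only numpy, scipy, OpenCV 4.12 (cv2) and the standard library are available. Lean on these libraries where they do the work, as an engineer would, in place of code of your own. Each camera call takes 0.05 s, during which the arm holds its last target. There are 200 camera calls.

## Working session

There is one attempt and no reset: what is moved stays moved. The work goes in short steps, each a Python script; the robot and the scene stay as the last script left them, time stands still between calls to the robot, and variables do not carry over. Pictures are saved under pics/ and viewed, about 8 in all and at most 12, crops included, and the job is handed in when it is done.

```bash
ls; mkdir -p pics
cat > h.py <<'E'
import numpy as np, cv2
from plant import robot
def cloud(c):
    z=c["z_map"]; v,u=np.mgrid[:z.shape[0],:z.shape[1]]
    p=np.stack([(u-c["cx"])/c["fx"]*z,(v-c["cy"])/c["fy"]*z,z],-1)
    T=np.array(c["world_from_camera"]); return p@T[:3,:3].T+T[:3,3]
def save(img,n): cv2.imwrite("pics/"+n,cv2.cvtColor(img,cv2.COLOR_RGB2BGR))
E
python3 - <<'E'
from h import *
s=robot.state(); print(s)
for n in("top","scene"):
    c=robot.camera(n); np.save(f"{n}0.npy",c,allow_pickle=True)
    print(n,c["fx"],c["fy"],c["cx"],c["cy"],np.round(c["world_from_camera"],3).tolist(),(c["z_map"]>0).mean())
    save(cv2.resize(c["img"],(800,600)),n+"0.png")
E
```

```text
pics
{'clock': 0.0, 'qpos': array([-1.35252094,  0.42672719,  0.0738841 ,  1.60662578, -0.03411013,
        1.11080605, -0.06710951]), 'joint_vel': array([-2.21818972e-04,  1.03724818e-03, -1.38064857e-05, -2.29814183e-04,
        2.51249749e-04,  4.11856349e-04, -1.74096246e-03]), 'effort': array([ 3.25275414e-04, -9.49867988e+01,  3.76130819e+00, -4.63515365e+01,
        1.93549250e-02,  1.00616732e-02,  7.44515063e-07]), 'tool_pos': array([0.24258813, 0.62946749, 0.24160651]), 'tcp_rot': array([-0.93491606,  1.36210777,  0.93356224]), 'force': array([-0.40303176,  0.8276676 ,  0.3007121 ]), 'torque': array([ 0.00358485, -0.04813269,  0.04343527]), 'width': 1.0043051290615845}
top 437.63337581436167 437.63337581436167 254.92088039503926 191.5963259121909 [[0.002, -0.981, 0.195, 0.162], [-1.0, -0.0, 0.007, -0.015], [-0.007, -0.195, -0.981, 1.672], [0.0, 0.0, 0.0, 1.0]] 0.9959716796875
scene 403.07807328167024 403.07807328167024 257.7068105018974 181.91829259872034 [[0.579, 0.579, -0.574, 1.31], [0.815, -0.395, 0.423, -0.606], [0.018, -0.713, -0.701, 1.118], [0.0, 0.0, 0.0, 1.0]] 0.99578857421875
```

View pics/top0.png

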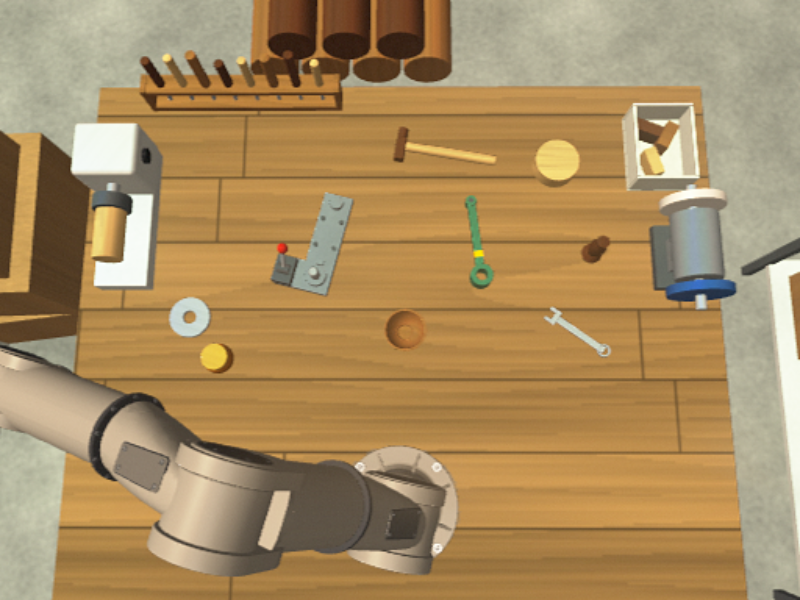

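View pics/scene0.png

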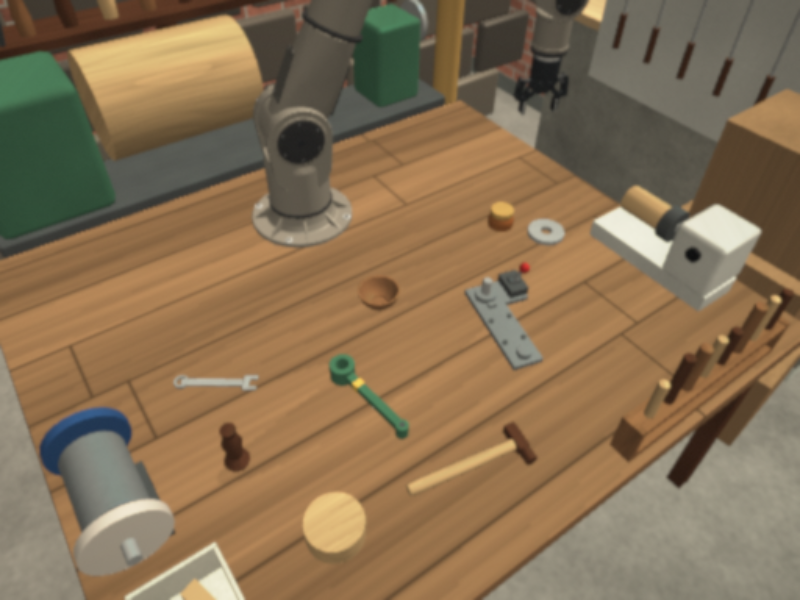

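Top view: stand with pin at (314,272), pad at (337,203) and red ball at (282,248). Green arm has its hub at (481,275), band at (478,253) and boss at (470,202). Measuring these next.

Run:
```python
from h import *
for n in("top","scene"):
    c=np.load(f"{n}0.npy",allow_pickle=True).item(); P=cloud(c); h=cv2.cvtColor(c["img"],cv2.COLOR_RGB2HSV).astype(int)
    H,S,V=h[...,0],h[...,1],h[...,2]; X,Y,Z=P[...,0],P[...,1],P[...,2]
    roi=(X>.4)&(X<.9)&(Y>-.4)&(Y<.5)&(Z>-.03)&(Z<.2)
    print(n,"bench z",np.median(Z[roi]),Z[roi].std())
    green=roi&(H>50)&(H<90)&(S>90)
    red=roi&((H<6)|(H>174))&(S>190)&(V>120)
    yel=roi&(H>22)&(H<34)&(S>180)&(V>150)&cv2.dilate(green.astype(np.uint8),np.ones((7,7))).astype(bool)
    gray=roi&(S<60)&(Y>.03)&(Y<.35)&(X>.45)
    for k,m in dict(green=green,red=red,yel=yel,gray=gray).items():
        q=P[m]; v,u=np.nonzero(m); print(k,m.sum(),(u.mean().round(1),v.mean().round(1)),np.median(q,0).round(4),q.min(0).round(3),q.max(0).round(3))
    gq=P[gray]; b=gq[(gq[:,2]>.008)&(gq[:,2]<.024)]
    print("plate rect",cv2.minAreaRect(b[:,:2].astype(np.float32)))
    for lo,hi in((.026,.036),(.06,.08)):
        q=gq[(gq[:,2]>lo)&(gq[:,2]<hi)]; print(lo,len(q),q.mean(0).round(4) if len(q) else "")
    g=P[green]; bar=g[:, :2]; 
    vx=cv2.fitLine(bar.astype(np.float32),cv2.DIST_HUBER,0,.001,.001).ravel(); print("arm line",vx)
    t=g[g[:,2]>.038]; print("hub top",len(t),t.mean(0))
    mask=np.zeros_like(Z,np.uint8)
    save(cv2.resize(c["img"][100:200,160:330] if n=="top" else c["img"][160:290,190:360],None,fx=4.6,fy=4.6,interpolation=cv2.INTER_CUBIC),n+"crop.png")
```

```text
top bench z 0.0006498357231904395 0.011699705616394933
green 246 (np.float64(305.1), np.float64(156.2)) [ 0.6315 -0.1933  0.0347] [ 0.527 -0.228  0.02 ] [ 0.756 -0.172  0.055]
red 27 (np.float64(180.1), np.float64(158.5)) [0.5961 0.2722 0.1193] [0.586 0.262 0.114] [0.605 0.281 0.128]
yel 23 (np.float64(305.9), np.float64(161.7)) [ 0.6069 -0.1999  0.0305] [ 0.597 -0.216 -0.003] [ 0.623 -0.188  0.037]
gray 1514 (np.float64(203.1), np.float64(159.2)) [0.6039 0.1912 0.0178] [ 0.507  0.117 -0.001] [0.772 0.309 0.1  ]
plate rect ((0.6438177227973938, 0.20431457459926605), (0.1203136071562767, 0.26125526428222656), 75.44410705566406)
0.026 163 [0.604  0.2034 0.0312]
0.06 38 [0.5552 0.2171 0.0688]
arm line [ 0.9931516   0.11683261  0.62868834 -0.19612825]
hub top 89 [ 0.55795341 -0.20451352  0.04378005]
scene bench z -0.0010523779167592728 0.012001335886669481
green 346 (np.float64(230.7), np.float64(247.8)) [ 0.5804 -0.199   0.0314] [ 0.533 -0.232  0.005] [ 0.759 -0.183  0.048]
red 10 (np.float64(335.5), np.float64(171.2)) [0.6042 0.2676 0.1156] [0.601 0.261 0.11 ] [0.609 0.274 0.119]<stdin>:12: RuntimeWarning: Mean of empty slice.
  ret = ret.dtype.type(ret / rcount)
  return _methods._mean(a, axis=axis, dtype=dtype,
  ret = um.true_divide(
Traceback (most recent call last):
ValueError: zero-size array to reduction operation minimum which has no identity
```

View pics/topcrop.png

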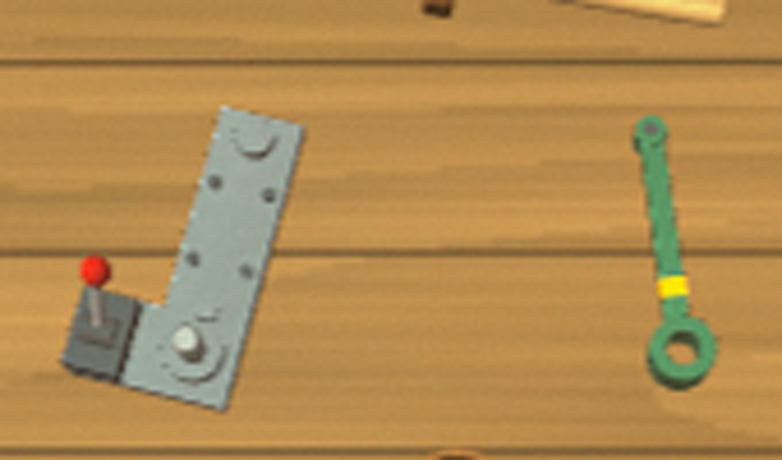

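```bash
cat >> h.py <<'E'
from scipy.spatial.transform import Rotation as Ro
def ori(a):  # tool down, jaw axis at world angle a
    z=np.array([np.cos(a),np.sin(a),0]); x=np.array([0,0,-1.]); return Ro.from_matrix(np.stack([x,np.cross(z,x),z],1)).as_rotvec()
def best(p,a):
    r=[(np.abs(q-robot.state()["qpos"]).max(),b,q) for b in(a,a+np.pi) if (q:=robot.solve_ik(p,ori(b))) is not None]
    return min(r,key=lambda t:t[0])
def rays(c,uv):  # wrist fisheye pixels -> origin, world unit rays
    d=np.atleast_2d(uv)-[c["cx"],c["cy"]]; r=np.hypot(*d.T)+1e-9; th=r/c["fx"]
    v=np.c_[d/r[:,None]*np.sin(th)[:,None],np.cos(th)]; T=np.array(c["world_from_camera"]); return T[:3,3],v@T[:3,:3].T
def onto(c,uv,z):
    o,v=rays(c,uv); return o+v*((z-o[2])/v[:,2])[:,None]
def proj(c,P):
    T=np.array(c["world_from_camera"]); v=(np.atleast_2d(P)-T[:3,3])@T[:3,:3]; r=np.hypot(v[:,0],v[:,1]); th=np.arctan2(r,v[:,2])
    return v[:,:2]/r[:,None]*(th*c["fx"])[:,None]+[c["cx"],c["cy"]]
def pt(pin,yaw,x,y): return np.array([pin[0]+np.cos(yaw)*x-np.sin(yaw)*y,pin[1]+np.sin(yaw)*x+np.cos(yaw)*y])
E
python3 - <<'E'
from h import *
yaw=-.254; pin=(.556,.216)
p=[*pt(pin,yaw,.06,.04),.33]; d,b,q=best(p,yaw+np.pi/2); print(d,b,q)
robot.move_ptp(p,ori(b)); robot.set_gripper(0.0)
c=robot.camera("wrist"); np.save("w0.npy",c,allow_pickle=True); print(robot.state()["clock"],robot.state()["tool_pos"],c["fx"],c["cx"],c["cy"],np.round(c["world_from_camera"],3).tolist())
img=c["img"].copy()
for P in((*pin,.072),(*pt(pin,yaw,.195,0),.031)): u=proj(c,P)[0]; print(u); cv2.drawMarker(img,tuple(int(k) for k in u.round()),(255,0,255),0,8,1)
save(cv2.resize(img,(800,600)),"w0.png")
E
```

```text
1.0146018101914493 1.3167963267948966 [-0.68281469  0.36386498  0.29907831  1.52670953 -0.11009272  1.26759933
  0.94751465]
2.9083 [0.62414412 0.2395809  0.32998604] 297.3186396354542 255.64500697025395 186.59290021871652 [[0.251, 0.929, 0.272, 0.555], [0.968, -0.24, -0.071, 0.258], [-0.001, 0.281, -0.96, 0.461], [0.0, 0.0, 0.0, 1.0]]
[224.7804696 110.9559722]
[230.54279867 234.89223362]
```

View pics/w0.png

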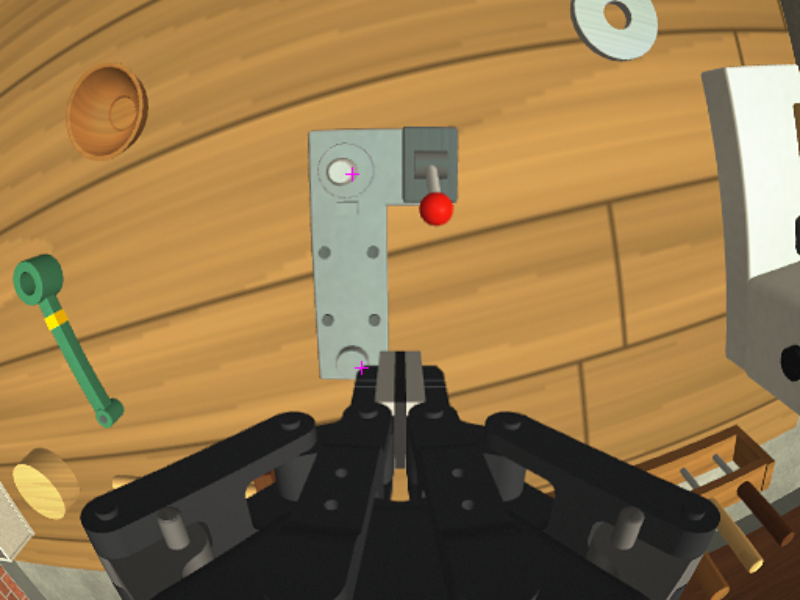

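Wrist view (800x600): pin top at about (341,171), my marker is ~10 px right; ball at (436,209), pad at (351,357), plate left edge from (309,131) to (320,378). Refining by casting rays onto known planes.

Run:
```python
from h import *
c=np.load("w0.npy",allow_pickle=True).item(); img=c["img"]; h=cv2.cvtColor(img,cv2.COLOR_RGB2HSV).astype(int); H,S,V=h[...,0],h[...,1],h[...,2]
# pin: bright blob
roi=np.zeros(S.shape,bool); roi[97:123,203:232]=1
m=(roi&(S<30)&(V>205)).astype(np.uint8); n,l,st,ce=cv2.connectedComponentsWithStats(m); i=1+np.argmax(st[1:,4]); print("pin blob",st[i],ce[i], V[97:123:4,206:232:3].tolist())
print("pin", onto(c,ce[i],.072))
# plate left edge, cols by row
L=[];R=[]
for v in range(90,236,3):
    row=S[v,190:260]<60
    if row.any():
        k=np.argmax(row); L.append((190+k-.5,v))
        if v>140 and v<220: e=len(row)-1-np.argmax(row[::-1]); R.append((190+e+.5,v))
for n,e in(("L",L),("R",R)):
    p=onto(c,np.array(e),.016)[:,:2].astype(np.float32); f=cv2.fitLine(p,cv2.DIST_HUBER,0,.0005,.001).ravel(); nrm=np.array([-f[1],f[0]]); print(n,len(e),f,np.arctan2(f[1]*np.sign(f[0]),abs(f[0])),np.abs((p-f[2:])@nrm).max())
m=((H<6)|(H>174))&(S>170)&(V>100); m=m.astype(np.uint8); n,l,st,ce=cv2.connectedComponentsWithStats(m); i=1+np.argmax(st[1:,4]); print("ball",st[i],ce[i],onto(c,ce[i],.108),onto(c,ce[i],.115))
# arm (coarse)
g=(H>45)&(H<95)&(S>80); y=(H>22)&(H<34)&(S>180)&(V>150)&cv2.dilate(g.astype(np.uint8),np.ones((9,9))).astype(bool)
v,u=np.nonzero(y&(np.arange(512)<60)[None]); print("band",len(u),onto(c,np.array([u.mean(),v.mean()]),.03))
```

```text
pin blob [211 103  14  14 146] [217.21917808 109.53424658] [[180, 182, 182, 180, 184, 184, 183, 180, 181], [174, 178, 180, 142, 122, 120, 181, 182, 184], [176, 168, 175, 225, 224, 223, 176, 156, 182], [177, 102, 224, 224, 223, 219, 213, 167, 181], [174, 138, 232, 224, 220, 227, 182, 155, 182], [166, 175, 146, 115, 134, 139, 182, 179, 181], [179, 165, 177, 175, 174, 176, 178, 179, 180]]
pin [[0.55151956 0.2069415  0.072     ]]
L 49 [ 0.9691706  -0.2463908   0.62296295  0.1505594 ] -0.24895447 0.0008455234
R 27 [ 0.9662202  -0.257718    0.66162634  0.21701777] -0.26065966 0.0015523683
ball [269 124  21  20 345] [278.83478261 133.24347826] [[0.59786241 0.27510095 0.108     ]] [[0.5970104 0.2747609 0.115    ]]
band 63 [[ 0.60637158 -0.19820268  0.03      ]]
```

```bash
cat >> h.py <<'E'
PIN=(.5515,.2070); YAW=-.255
E
python3 - <<'E'
from h import *
b=YAW+np.pi/2; R=ori(b)
P=lambda x,z:[*pt(PIN,YAW,x,.078),z]
robot.move_ptp(P(.085,.18),R); robot.move_straight(P(.085,.108),v=.12)
robot.move_straight(P(.0,.109),v=.08)
print(robot.state()["force"])
robot.move_straight(P(-.018,.109),v=.05); s=robot.state(); print(s["force"],s["tool_pos"],P(-.018,.109))
robot.move_straight(P(-.010,.109),v=.1);robot.move_straight(P(.0,.25),v=.2)
c=robot.camera("wrist"); np.save("w1.npy",c,allow_pickle=True); img=c["img"]; h=cv2.cvtColor(img,cv2.COLOR_RGB2HSV).astype(int); H,S,V=h[...,0],h[...,1],h[...,2]
m=(((H<6)|(H>174))&(S>170)&(V>100)).astype(np.uint8); n,l,st,ce=cv2.connectedComponentsWithStats(m); i=1+np.argmax(st[1:,4]); w=onto(c,ce[i],.108)[0]
d=w[:2]-PIN; cs,sn=np.cos(YAW),np.sin(YAW); print(st[i],"ball stand xy",cs*d[0]+sn*d[1],-sn*d[0]+cs*d[1],robot.state()["clock"])
save(img,"w1.png")
E
```

```text
[ 0.1914623   0.3223193  -0.10905728]
[ 0.23211916 -0.08691275 -0.09265528] [0.55354537 0.28727905 0.10914932] [np.float64(0.5537572025510872), np.float64(0.2870181544191277), 0.109]
[242 120  27  27 591] ball stand xy -0.043734858916543384 0.07714790835174942 7.2083
```

View pics/w1.png

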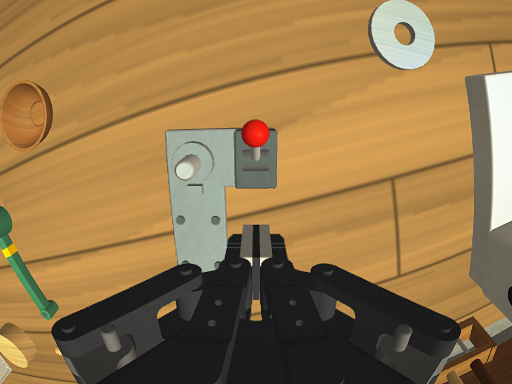

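Ball now sits at stand x = -44 mm: the lever is fully open. Next, look at the swing arm from above.

Run:
```python
from h import *
a=.117; b=a+np.pi/2
robot.move_ptp([.65,-.19,.30],ori(b)); robot.set_gripper(1.0)
c=robot.camera("wrist"); np.save("w2.npy",c,allow_pickle=True); img=c["img"]; h=cv2.cvtColor(img,cv2.COLOR_RGB2HSV).astype(int); H,S,V=h[...,0],h[...,1],h[...,2]
g=((H>45)&(H<95)&(S>80)).astype(np.uint8); y=((H>22)&(H<34)&(S>180)&(V>150)&(cv2.dilate(g,np.ones((9,9)))>0)).astype(np.uint8)
n,l,st,ce=cv2.connectedComponentsWithStats(y); i=1+np.argmax(st[1:,4]); print("band",st[i],ce[i],onto(c,ce[i],.032))
n,l,sg,cg=cv2.connectedComponentsWithStats(g); print("green",sg[1:][sg[1:,4]>50].tolist())
print(robot.state()["clock"],robot.state()["tool_pos"])
o=img.copy(); o[g>0]=[255,0,0]; o[y>0]=[0,0,255]; save(np.hstack([img[40:340,130:400],o[40:340,130:400]]),"w2.png")
```

```text
band [246 116  16   4  63] [253.61904762 117.52380952] [[ 0.60012613 -0.19843618  0.032     ]]
green [[233, 60, 43, 56, 1264], [245, 129, 18, 99, 1364]]
9.8 [ 0.65000904 -0.19002328  0.3000024 ]
```

View pics/w2.png

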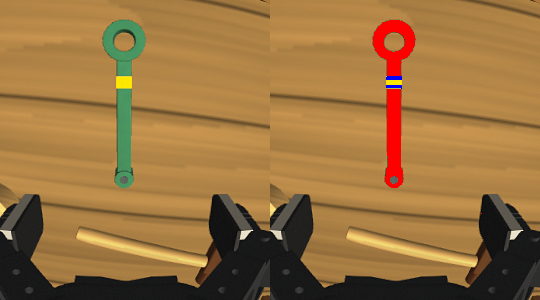

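The arm is straight below, with the band fully visible at crop rows 76–88. My mask only caught the band's rim, so I'm fixing that and fitting the hub, boss and bar.

Run:
```python
from h import *
c=np.load("w2.npy",allow_pickle=True).item(); img=c["img"]; h=cv2.cvtColor(img,cv2.COLOR_RGB2HSV).astype(int); H,S,V=h[...,0],h[...,1],h[...,2]
g=((H>45)&(H<95)&(S>80)).astype(np.uint8); y=((H>22)&(H<34)&(S>180)&(V>150)&(cv2.dilate(g,np.ones((25,9)))>0)).astype(np.uint8)
n,l,st,ce=cv2.connectedComponentsWithStats(y); i=1+np.argmax(st[1:,4]); bd=onto(c,ce[i],.032)[0]; print("band",st[i],ce[i],bd)
# bar centreline rows 133..205 (below band, above boss)
pts=[]
for v in range(133,205,2):
    u=np.nonzero(g[v,230:280])[0]+230; e=onto(c,np.array([[u[0]-.5,v],[u[-1]+.5,v]]),.032); pts.append(e.mean(0)[:2])
f=cv2.fitLine(np.array(pts,np.float32),cv2.DIST_HUBER,0,.0005,.001).ravel(); f*=np.sign(f[0]) if 0 else 1; print("bar",f,np.arctan2(f[1]/f[0],1))
# hub top ring outline, z=.044
cn,_=cv2.findContours(g[50:112],cv2.RETR_EXTERNAL,cv2.CHAIN_APPROX_NONE); k=max(cn,key=cv2.contourArea)[:,0]+[0,50]; w=onto(c,k.astype(float),.044)[:,:2]; w=w[k[:,1]<92]
A=np.c_[2*w,np.ones(len(w))]; s=np.linalg.lstsq(A,(w**2).sum(1),rcond=None)[0]; r=np.sqrt(s[2]+s[:2]@s[:2]); print("hub",s[:2],"r",r)
d=bd[:2]-s[:2]; print("hub->band",np.hypot(*d),np.arctan2(d[1],d[0]))
```

```text
band [246 116  16  13 192] [253.578125 121.5625  ] [ 0.60553374 -0.19785732  0.032     ]
bar [ 0.9932937   0.11561833  0.66241467 -0.19132403] 0.115877494
hub [ 0.55074994 -0.20419398] r 0.026534649617855403
hub->band 0.055149055088715336 0.11515492662384395
```

Run:
```python
from h import *
a=.1155; p=[.606,-.1978]; R=ori(a+np.pi/2)
robot.move_ptp([*p,.12],R); robot.move_straight([*p,.018],v=.08); print(robot.state()["force"],robot.state()["tool_pos"])
robot.set_gripper(0.0,70); s=robot.state(); print(s["width"],s["force"],s["torque"])
robot.move_straight([*p,.03],v=.03); robot.move_straight([*p,.12],v=.06); robot.sleep(.3); s=robot.state(); print(s["clock"],s["width"],s["force"],s["torque"],s["tool_pos"])
for n in("wrist","scene"): 
    c=robot.camera(n); np.save(n+"3.npy",c,allow_pickle=True)
    if n=="wrist": w=c["img"]
    else: sc=c["img"]
save(np.hstack([w[40:340,110:400],cv2.resize(sc[170:320,180:330],(300,300))]),"g3.png")
```

```text
[ 0.60733399 -0.42169964  0.07222243] [ 0.60632371 -0.19790191  0.01852746]
0.21867425962718873 [-2.14313806  0.65256491  5.33641346] [0.05951254 0.261398   0.03940583]
15.1083 0.21981906309363844 [ 0.86838689  0.66672493 -5.1937867 ] [ 0.0722039   0.00261051 -0.01870498] [ 0.60594431 -0.19779335  0.11988267]
```

View pics/g3.png

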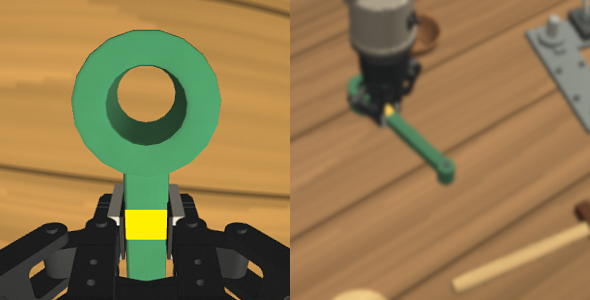

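Held across the band: the yellow sits between the pads and the bar looks level. Now measuring level and hub position in the grasp.

```bash
cat >> h.py <<'E'
def hub(c,ztop):
    h=cv2.cvtColor(c["img"],cv2.COLOR_RGB2HSV).astype(int); H,S=h[...,0],h[...,1]; g=((H>45)&(H<95)&(S>80)).astype(np.uint8); g[:, :150]=0; g[:,370:]=0
    g[200:]=0
    cn,_=cv2.findContours(g,cv2.RETR_EXTERNAL,cv2.CHAIN_APPROX_NONE); k=max(cn,key=cv2.contourArea)[:,0]; k=k[k[:,1]<160]; w=onto(c,k.astype(float),ztop)[:,:2]
    s=np.linalg.lstsq(np.c_[2*w,np.ones(len(w))],(w**2).sum(1),rcond=None)[0]; r=np.sqrt(s[2]+s[:2]@s[:2]); return s[:2],r,np.abs(np.hypot(*(w-s[:2]).T)-r).max()
def tops(c,lo=.1):
    P=cloud(c); h=cv2.cvtColor(c["img"],cv2.COLOR_RGB2HSV).astype(int); H,S=h[...,0],h[...,1]; return P[(H>50)&(H<90)&(S>90)&(P[...,2]>lo)&(P[...,0]>.4)&(P[...,0]<.9)&(abs(P[...,1])<.45)]
E
python3 - <<'E'
from h import *
c=np.load("wrist3.npy",allow_pickle=True).item(); e,r,d=hub(c,.1454); print("hub",e,r,d)
q=e-[.6059,-.1978]; print("rel",np.hypot(*q),np.arctan2(-q[1],-q[0]))
Q=tops(np.load("scene3.npy",allow_pickle=True).item()); u=Q[:,:2]@[np.cos(.1155),np.sin(.1155)]-(np.array([.6059,-.1978])@[np.cos(.1155),np.sin(.1155)])
for lo in np.arange(-.09,.16,.02):
    k=Q[(u>lo)&(u<lo+.02)]; 
    if len(k)>3: print(lo.round(2),len(k),np.percentile(k[:,2],[50,90]).round(4))
E
```

```text
hub [ 0.5501051  -0.20389012] 0.026781013588526567 0.0003486013786887926
rel 0.056126286271751626 0.10872147981478487
-0.09 9 [0.1394 0.1444]
-0.07 15 [0.145  0.1462]
0.01 16 [0.1321 0.1336]
0.03 24 [0.1319 0.1338]
0.05 29 [0.1324 0.1339]
0.07 24 [0.132  0.1349]
0.09 27 [0.1318 0.1342]
0.11 30 [0.1321 0.1346]
0.13 23 [0.131  0.1349]
0.15 12 [0.1251 0.1318]
```

Run:
```python
from h import *
p=[.606,-.1978]; R=ori(YAW+.004+np.pi/2); t=pt(PIN,YAW,.0561,0); zt=.1305
robot.move_straight([*p,.24],v=.1); robot.move_straight([*t,.24],R,v=.1); robot.sleep(.3)
def chk(n):
    s=robot.state(); c=robot.camera("wrist"); T=s["tool_pos"]; e,r,d=hub(c,T[2]+.0255); x=e-PIN
    print(n,s["clock"],T,"hub-pin",x,"r",r,"res",d,"yaw",np.arctan2(*(T[:2]-e)[::-1]),s["force"],s["width"]); return c,e
c,e=chk("high"); save(c["img"],"w4.png")
```

```text
high 20.9167 [0.60577882 0.19279146 0.23997738] hub-pin [-0.00013795  0.00012506] r 0.0268037818467762 res 0.00040231013412021094 yaw -0.2575539696254536 [-0.06956154 -0.78231626 -5.86965054] 0.21629407995146888
```

View pics/w4.png

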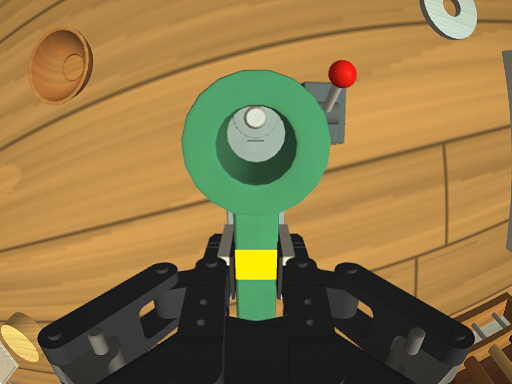

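The hub is over the stand with the pin visible through the hole at (256,117), the lever open at (342,74), and the band in the pads. Lowering, then checking the pin again from this view.

Run:
```python
from h import *
t=pt(PIN,YAW,.0561,0)
def pinpx(c):
    h=cv2.cvtColor(c["img"],cv2.COLOR_RGB2HSV).astype(int); m=((h[...,1]<30)&(h[...,2]>205)).astype(np.uint8); m[:, :225]=0; m[:,290:]=0; m[:90]=0; m[165:]=0
    n,l,st,ce=cv2.connectedComponentsWithStats(m); i=1+np.argmax(st[1:,4]); return st[i],onto(c,ce[i],.072)[0]
print("pin high",pinpx(robot.camera("wrist")))
robot.move_straight([*t,.1305],v=.05); robot.sleep(.8)
s=robot.state(); c=robot.camera("wrist"); T=s["tool_pos"]; e,r,d=hub(c,T[2]+.0255)
print(s["clock"],T,"hub-pin",e-PIN,"r",r,"yaw",np.arctan2(*(T[:2]-e)[::-1]),s["force"],s["torque"],s["width"],"pin",pinpx(c))
sc=robot.camera("scene"); Q=tops(sc,.09); a=np.array([np.cos(YAW),np.sin(YAW)]); u=(Q[:,:2]-T[:2])@a
for lo in np.arange(-.09,.16,.02):
    k=Q[(u>lo)&(u<lo+.02)]
    if len(k)>3: print(lo.round(2),len(k),np.percentile(k[:,2],[50,90]).round(4))
save(np.hstack([c["img"][40:340,110:400],cv2.resize(sc["img"][120:270,250:400],(300,300))]),"f5.png")
```

```text
pin high (array([247, 109,  18,  18, 245], dtype=int32), array([0.5513852 , 0.20674131, 0.072     ]))
24.1583 [0.60578572 0.19284024 0.13048967] hub-pin [-0.00011474  0.00016236] r 0.026834013771290643 yaw -0.2574305523231004 [-0.13386556 -0.07534588 -5.74250458] [-0.02232542 -0.00028022  0.01185194] 0.22455175682686956 pin (array([241, 113,  30,  27, 620], dtype=int32), array([0.55134238, 0.20682779, 0.072     ]))
0.01 10 [0.1432 0.145 ]
0.03 21 [0.1434 0.145 ]
0.05 26 [0.1419 0.1444]
0.07 22 [0.1415 0.1449]
0.09 22 [0.142  0.1451]
0.11 18 [0.1418 0.1438]
0.13 20 [0.1397 0.1453]
0.15 9 [0.1373 0.1403]
```

View pics/f5.png

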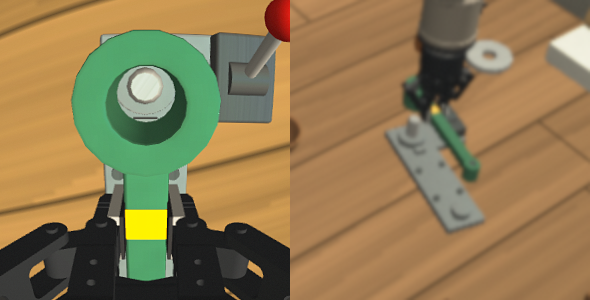

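The final view agrees with the measurements: pin centred under the hole, lever open, band in the pads, and the arm level and clear of the stand. Handing in.

Run:
```python
from h import *
robot.hand_in(); s=robot.state(); print(s["clock"],s["tool_pos"],s["width"],s["force"])
```

```text
the job is handed in; nothing more can be done
the job is handed in; nothing more can be done
```

I opened the clamp and handed the job in with the swing arm held level above the stand. No verdict was given. The clock read 24.2 s at my last check, against the 58 s limit.

- **Clamp:** I pushed the lever over with the shut fingers. The ball ended at stand x of about -44 mm, which is fully open.
- **Grasp:** I gripped the arm across the yellow band with 70 N. The lift showed a load of 5–6 N, and the band was still between the pads in the last picture.
- **Position:** The hub hole measured 0.2 mm from the pin axis. A second sighting of the pin from the wrist camera agreed within 0.3 mm.
- **Height and direction:** The underside is about 40 mm above the pin top, worked out from the tool height. The bar points at the rest pad within about 0.003 rad.
- **Level and contact:** The depth readings along the bar were level to within a few mm. At the last check the wrist carried only the arm's weight, so there was no sign of contact with the stand.

None of my checks failed. The first rough pin estimate, from the top camera, was about 1 cm off, so I replaced it with a closer wrist-camera measurement. The fitted hub radius came out about 1 mm under nominal every time, which does not affect its centre. I did not measure the bystanders again; the planned paths stayed clear of them.

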